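Put three round-bottomed flasks on the cork rings of their own sizes

ROBOT

A 7-joint arm with a two-finger parallel gripper is mounted at the origin on the work surface; the furniture and walls round the work are solid. World frame = base frame: x ahead of the robot, y to its left, z up, the work surface at z = 0. Lengths are in m, angles in rad, forces in N, time in s.
With the tool pointing down it reaches from about 0.4 to 0.875 m from the base axis. Payload 19.3 kg.
Tool frame: the origin (TCP) lies midway between the tips of the shut fingers; the grasp point (between the pads) lies 19 mm behind it; z points along the fingers, y is the direction in which the jaws open and shut (so a half turn about z gives the same grasp; the last joint's range is limited). The gripper opens to 85 mm and grips with 20 to 120 N. Pads are 22 mm wide; open, the fingers measure 114 mm over their backs; the gripper's body (76 mm by 85 mm) begins 54 mm behind the grasp point. The pads swing forward as they close: fully open they stand 13 mm farther back than shut.
Start: joints at [1.061, 0.521, -0.036, 1.599, 0.021, 1.021, -0.113], TCP at [0.266, -0.566, 0.231] pointing down, gripper open.
Joint ranges: [-2.91, 2.91], [-0.3, 2.13], [-1.5, 1.42], [0.17, 2.43], [-1.26, 4.41], [0.16, 1.93], [-2.52, 2.52]. Speed limits (rad/s): [1.89, 1.89, 2.39, 2.39, 3.01, 3.01, 3.01].

INTERFACE

Orientations are given as [roll, pitch, yaw] about the fixed x, y, z axes, in that order (R = Rz(yaw) Ry(pitch) Rx(roll)).
In Python, from workcell import telemetry, cams, workorder gives the robot as it stands. The module is installed in compiled form; this text tells all that it offers.
- The arm moves only by the tool apply_moves, never from a script. Its argument "steps" is a list of rows, each a list of 4 numbers: the shift along the tool's x, y, z in cm, then the turn about the tool's z in rad. A call has exactly 10 rows; each row is the pose to reach, as a shift and turn from the pose commanded when the call began, along the tool's axes at that moment; what a row does not reach only later rows make up. A row lasts 1/12 s, in which the tool goes at most 41.7 mm and 7.16 degrees, less where a joint would pass 70% of its speed; a pose out of reach is approached as far as the arm can. A call with a gripper value outside its range is refused whole. "claw" is the closure, from 0 (fully open) to 1 (shut), set as the call begins (left out, the last holds). The fingers move at their own pace and stop on an object; "force" is the grip in N (left out, the last holds). Time passes only in rows, so rows that repeat a pose let the fingers close, or fill a call up. It gives the time, the measured TCP pose, the force and the opening at its end, in the units of the state.
- telemetry.observe(): the state, without advancing time (a new reading comes with each control period).
- cams.grab_frame(name): name is "scene" or "top" or "wrist"; returns a dict with "color" (384x512x3 uint8, red, green, blue), "mtx" (3x3 intrinsics, pixels), "eye" and "orientation" of the camera in the world; the wrist camera has in their place "T_tool_cam" (4x4, takes a point from camera to tool coordinates, whose origin is the TCP and whose axes are the flange's). Camera axes: x right, y down, z forward; pixel columns grow to the right and rows downward; lengths in m; the calibration is good to about 2 mm. A picture is of the moment at which its call begins: read the wrist's pose just before it. There is no depth.
- workorder.job_done(): hands the job in, once; it reports no verdict.
Trained networks look in the newest picture that a camera, given by its name, has taken for a name from the list of things; names that differ only in an ending like _2 or _b are one class to them, and where a whole thing is asked for, a point or a joint stands for the part that bears it (a point fixed in the world has none). Each returns a list of dicts, best first, with "score" (0 to 1); they miss things now and then, are a little off and sometimes report something else, mostly with a low value. They report only what shows in the picture. A call takes as long as a camera call. They do not tell look-alikes from the thing itself.
- cams.find_in(camera, name): "box" ([left, top, width, height] in pixels, round what is visible of it).
- cams.pinpoint(camera, name): "uv" ([column, row] in pixels: a listed point, or the origin of a listed thing).
The state is a dict: "clock": time; "qpos": joint angles; "qd": joint speeds; "joint_efforts": joint torques, N m; "position": TCP position; "tool_rot": TCP orientation; "force": force on the tool from outside, world axes, zero at the start; "moment": the same for the moment, N m; "grip_width": finger opening in m.
Only numpy, scipy, OpenCV 4.12 (cv2) and the standard library are available. Lean on these libraries where they do the work, as an engineer would, in place of code of your own. Each camera call takes 0.05 s, during which the arm holds its last target. There are 200 camera calls.

TASK

The three stoppered round-bottomed flasks are standing on one another's cork rings. Swap them about until each stands upright in the bore of the ring of its own size (largest flask on largest ring, middle on middle, smallest on smallest). They tip over on the bare bench, so never put one down there (the empty square stand is free for parking a flask meanwhile), and leave the beaker and the jar where they are.

Things in the scene. Friction and masses are not known exactly. Their poses are not given: they have to be found in the camera images.
- flask_small_mid (a point): Smallest of 3 loose round amber glass flasks, white stopper fixed. Bulb a 56 mm sphere, neck and stopper 20 mm thick and 50 mm long above the bulb (grip here), 106 mm high in all, 90 g, heavy bottom, smooth bulb that slides home in a bore when let go a few mm off. Point: on the axis half-way up; z along the neck. Height of this point above the support's top face when seated: 44.5 mm on smallest ring (its own), 41 on middle ring or stand, 35.5 on largest.
- flask_middle_mid (a point): Middle-sized of 3 loose round amber glass flasks, white stopper fixed. Bulb a 68 mm sphere, neck and stopper 23 mm thick and 51 mm long above the bulb (grip here), 119 mm high in all, 130 g, heavy bottom, smooth bulb that slides home in a bore when let go a few mm off. Point: on the axis half-way up; z along the neck. Height of this point above the support's top face when seated: 50.5 mm on middle ring (its own) or stand, 53 on smallest, 47.5 on largest.
- flask_large_mid (a point): Largest of 3 loose round amber glass flasks, white stopper fixed. Bulb a 80 mm sphere, neck and stopper 26 mm thick and 52 mm long above the bulb (grip here), 132 mm high in all, 180 g, heavy bottom, smooth bulb that slides home in a bore when let go a few mm off. Point: on the axis half-way up; z along the neck. Height of this point above the support's top face when seated: 56.5 mm on largest ring (its own), 58.5 on middle ring or stand, 60.5 on smallest.
- ring_small_top (a point): The smallest of three cork flask rings that lie flat on the bench and do not move: 90 mm outside, bore 40 mm, 26 mm high. This point is on its axis, level with its top face; z up. The bulb of a flask rests on the upper edge of the bore. It fits the smallest flask. At the start another flask stands on it.
- ring_middle_top (a point): The middle-sized of three cork flask rings that lie flat on the bench and do not move: 104 mm outside, bore 46 mm, 26 mm high. This point is on its axis, level with its top face; z up. The bulb of a flask rests on the upper edge of the bore. It fits the middle-sized flask. At the start another flask stands on it.
- ring_large_top (a point): The largest of three cork flask rings that lie flat on the bench and do not move: 118 mm outside, bore 52 mm, 26 mm high. This point is on its axis, level with its top face; z up. The bulb of a flask rests on the upper edge of the bore. It fits the largest flask. At the start another flask stands on it.
- stand_top (a point): A square white plastic flask stand, 90 x 90 mm, 26 mm high, with a 46 mm bore, lying flat on the bench; it does not move. Empty at the start. This point is on the axis of the bore, level with the top face; z up. Any of the three flasks can stand on it.
- beaker_mid (a point): A loose, empty clear beaker, 45 mm across, 57 mm high, standing among the rings; this point is on its axis half-way up. A bystander.
- jar_mid (a point): A loose white powder jar with a screw lid, 62 mm across, 83 mm high; this point is on its axis half-way up. A bystander.
Not all that is in view belongs to the job. What is shaped like the part that bears flask_large_mid but red is not meant.

How it is judged:
At the end, for the whole second after the job is handed in: Each flask is seated on the cork ring of its own size: its middle within 12 mm of the ring's axis, at its seated height (5 mm above to 6 mm below), leaning less than 0.3 rad, released and at rest (horizontal distance between flask_small_mid and ring_small_top below 0.012 m and z of flask_small_mid in the frame of ring_small_top between 0.0385 and 0.0495 m and angle between each of flask_small_mid, flask_middle_mid, flask_large_mid's own z axis and vertical below 0.3 rad and linear speed of each of flask_small, flask_middle, flask_large below 0.02 m/s and contact force between each of flask_small, flask_middle, flask_large and the fingers below 0.05 N and horizontal distance between flask_middle_mid and ring_middle_top below 0.012 m and z of flask_middle_mid in the frame of ring_middle_top between 0.0445 and 0.0555 m and horizontal distance between flask_large_mid and ring_large_top below 0.012 m and z of flask_large_mid in the frame of ring_large_top between 0.0505 and 0.0615 m); the robot touches nothing.
It fails at once if a flask tips over (leans more than 0.7 rad) (angle between any of flask_small_mid, flask_middle_mid, flask_large_mid's own z axis and vertical above 0.7 rad).
It fails at once if a flask is put down on the bare bench (height (world z) of flask_small_mid below 0.056 m or height (world z) of flask_middle_mid below 0.063 m or height (world z) of flask_large_mid below 0.07 m).
It fails at once if the beaker is shifted by more than 20 mm or knocked over (distance of beaker_mid from where it was at the start of the episode above 0.02 m).
It fails at once if the jar is shifted by more than 20 mm or knocked over (distance of jar_mid from where it was at the start of the episode above 0.02 m).
It also fails if it takes over 88 s, if anything falls off the work surface, if the arm or the gripper's body presses on something with over 40 N, if the wrist force passes 120 N, or if a joint passes its speed limit or range.

## Working session

There is one attempt and no reset: what is moved stays moved. The work goes in short steps, Python scripts to look and compute and a tool call to move; the robot and the scene stay as the last step left them, time stands still between calls to the robot, and variables do not carry over. Pictures are saved under pics/ and viewed, about 12 in all and at most 16, crops included, and the job is handed in when it is done.

Besides the shell and the picture viewer there is one more tool, called after "Request:" as name(argument=value, ...) on one line, values as JSON. apply_moves: Moves the arm, as the interface text tells. Its arguments: {"type":"object","properties":{"steps":{"type":"array"},"claw":{"type":"number"},"force":{"type":"number"}},"required":["steps"]}

```bash
mkdir -p pics; cat > h.py <<'E'
import numpy as np, cv2
from scipy.spatial.transform import Rotation as R
from workcell import telemetry, cams, workorder
N=["flask_small_mid","flask_middle_mid","flask_large_mid","ring_small_top","ring_middle_top","ring_large_top","stand_top","beaker_mid","jar_mid"]
def rot(o):
    o=np.array(o,float)
    return o if o.shape==(3,3) else (R.from_euler('xyz',o) if o.size==3 else R.from_quat(o)).as_matrix()
def cam(f,s=None):
    if 'eye' in f: return np.array(f['eye']),rot(f['orientation'])
    T=np.array(f['T_tool_cam']); Rt=rot(s['tool_rot'])
    return np.array(s['position'])+Rt@T[:3,3], Rt@T[:3,:3]
def ray(f,uv,s=None):
    e,Rc=cam(f,s); d=Rc@np.linalg.solve(np.array(f['mtx']),[uv[0],uv[1],1]); return e,d/np.linalg.norm(d)
def atz(f,uv,z,s=None):
    e,d=ray(f,uv,s); return e+d*(z-e[2])/d[2]
def save(f,n,box=None,k=1):
    im=f['color'][:,:,::-1]
    if box: im=im[box[1]:box[3],box[0]:box[2]]
    cv2.imwrite('pics/'+n,cv2.resize(im,None,fx=k,fy=k,interpolation=cv2.INTER_CUBIC))
def tri(rs):
    A=np.zeros((3,3));b=np.zeros(3)
    for e,d in rs:
        P=np.eye(3)-np.outer(d,d);A+=P;b+=P@e
    return np.linalg.solve(A,b)
E
python3 - <<'E'
from h import *
s=telemetry.observe();print(s)
for c in ("scene","top"):
    f=cams.grab_frame(c);save(f,c+'0.png',k=1.5)
    print(c,f['mtx'],f['eye'],f['orientation'])
    for n in N:
        print(n,[(np.round(d['uv']).tolist(),round(d['score'],2),np.round(atz(f,d['uv'],.026),3).tolist()) for d in cams.pinpoint(c,n)[:4]])
E
```

```text
{'clock': 0.0, 'qpos': array([ 1.06080036,  0.52199678, -0.03636366,  1.60000684,  0.02123495,
        1.02107675, -0.11281203]), 'qd': array([ 0.00115001, -0.00078538,  0.00168433,  0.00186624,  0.00083841,
       -0.00042341,  0.00259179]), 'joint_efforts': array([ 3.94699919e-04, -9.27101827e+01,  1.97934575e+00, -3.69922149e+01,
        1.76330935e-02,  8.52133351e-03,  4.06969298e-05]), 'position': array([ 0.2659335 , -0.56523544,  0.23073648]), 'tool_rot': array([-3.14049476e+00,  8.96313587e-05,  4.39823699e-01]), 'force': array([0.26118661, 0.53949795, 0.19166635]), 'moment': array([ 0.03183799,  0.07911621, -0.04703487]), 'grip_width': 0.0854491587640966}
scene [[438.19205638   0.         260.41986129]
 [  0.         438.19205638 188.31578864]
 [  0.           0.           1.        ]] [-0.54962407  0.40995947  0.93579338] [-2.24169691  0.00943027 -1.90605707]
flask_small_mid [([270.0, 184.0], 0.65, [0.546, 0.003, 0.026]), ([296.0, 155.0], 0.55, [0.68, -0.148, 0.026])]
flask_middle_mid [([228.0, 161.0], 0.9, [0.725, 0.099, 0.026])]
flask_large_mid [([170.0, 273.0], 0.78, [0.
[... 684 characters left out ...]
flask_small_mid [([314.0, 134.0], 0.74, [0.679, -0.128, 0.026])]
flask_middle_mid [([247.0, 137.0], 0.71, [0.67, 0.114, 0.026])]
flask_large_mid [([255.0, 191.0], 0.8, [0.475, 0.084, 0.026]), ([348.0, 200.0], 0.56, [0.441, -0.237, 0.026]), ([162.0, 259.0], 0.55, [0.242, 0.401, 0.026])]
ring_small_top [([257.0, 196.0], 0.65, [0.458, 0.078, 0.026])]
ring_middle_top [([314.0, 140.0], 0.71, [0.659, -0.125, 0.026]), ([316.0, 135.0], 0.67, [0.675, -0.133, 0.026])]
ring_large_top [([248.0, 138.0], 0.77, [0.668, 0.108, 0.026])]
stand_top [([306.0, 197.0], 0.64, [0.451, -0.094, 0.026])]
beaker_mid [([284.0, 168.0], 0.65, [0.556, -0.018, 0.026])]
jar_mid [([355.0, 172.0], 0.58, [0.54, -0.265, 0.026])]
```

View pics/scene0.png

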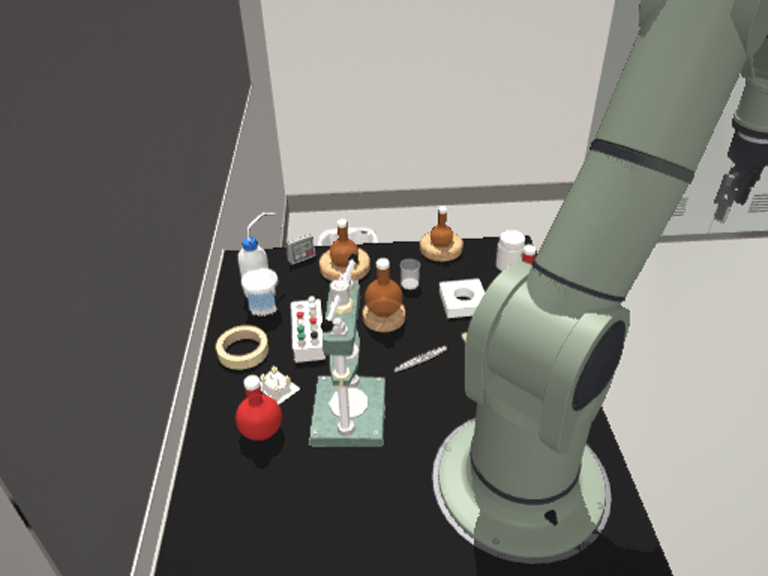

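View pics/top0.png

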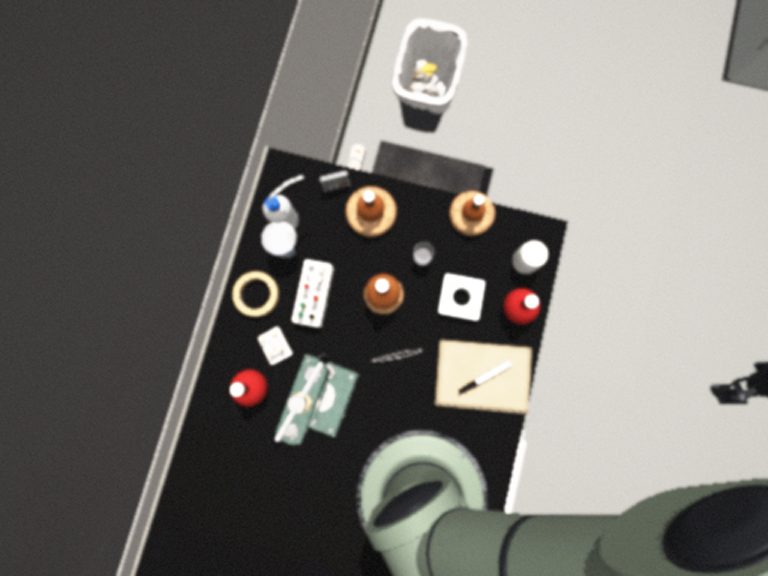

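The top view shows the amber flasks at (382,290), (369,200) and (475,205) in the 1.5x picture: largest on the smallest ring, middle on the largest, smallest on the middle. The red flasks at (522,305) and (248,388) are decoys and the bare roll at (255,293) isn't a ring of the set. The stand is at (462,297), the beaker at (423,253) and the jar at (530,257). The plan is large→stand, small→small ring, middle→middle ring, large→large ring.

```bash
python3 - <<'E'
from h import *
f=cams.grab_frame("top");g=cams.grab_frame("scene")
save(f,'crop.png',(220,110,380,220),5)
def stop(f,seed,r=9):
    im=f['color'].astype(int);u0,v0=seed
    vv,uu=np.mgrid[v0-r:v0+r+1,u0-r:u0+r+1];p=im[vv,uu];m=(p.min(2)>150)&(p.max(2)-p.min(2)<40)
    return np.array([uu[m].mean(),vv[m].mean()]),m.sum()
for n,st,ss,zt in (("large",(255,190),(255,176),.1525),("middle",(246,131),(228,149),.133),("small",(319,134),(295,141),.120)):
    a,ca=stop(f,st,6);b,cb=stop(g,ss,5)
    print(n,a,ca,b,cb,atz(f,a,zt-.003).round(4),tri([ray(f,a),ray(g,b)]).round(4))
for n in N[3:]:
    A=cams.pinpoint("top",n)[:1];B=cams.pinpoint("scene",n)[:1]
    if A and B: print(n,tri([ray(f,A[0]['uv']),ray(g,B[0]['uv'])]).round(3),atz(f,A[0]['uv'],.026).round(3),A[0]['uv'])
# rings: cork mask
hsv=cv2.cvtColor(f['color'],cv2.COLOR_RGB2HSV)
for n,c,r in (("small",(256,196),20),("mid",(314,141),22),("large",(247,141),24)):
    m=cv2.inRange(hsv,(8,60,120),(25,255,255));k=np.zeros_like(m);cv2.circle(k,c,r,255,-1);m&=k
    h=cv2.convexHull(cv2.findNonZero(m));e=cv2.fitEllipse(h);print(n,e,atz(f,e[0],.02).round(4))
gray=f['color'].min(2);m=((gray[185:212,292:325]>170)*255).astype(np.uint8)
e=cv2.minAreaRect(cv2.findNonZero(m));c=np.array(e[0])+[292,185];print('stand',c,e,atz(f,c,.022))
E
```

```text
large [254.33333333 190.11111111] 63 [254.7037037  175.37037037] 54 [0.4582 0.0839 0.1495] [0.4591 0.0843 0.1447]
middle [245.35294118 130.25490196] 51 [227.89130435 147.97826087] 92 [0.6603 0.1135 0.13  ] [0.6616 0.113  0.1252]
small [319.44444444 132.44444444] 45 [295.26923077 140.56410256] 78 [ 0.655  -0.1311  0.117 ] [ 0.6598 -0.1337  0.1021]
ring_small_top [0.443 0.123 0.178] [0.45  0.085 0.026] [254.9, 197.7]
ring_middle_top [ 0.657 -0.122  0.02 ] [ 0.657 -0.117  0.026] [311.4, 139.9]
ring_large_top [0.671 0.11  0.009] [0.665 0.11  0.026] [247.8, 138.2]
stand_top [ 0.452 -0.098  0.023] [ 0.453 -0.094  0.026] [306.4, 196.7]
beaker_mid [ 0.547 -0.009  0.025] [ 0.545 -0.013  0.026] [282.7, 170.9]
jar_mid [ 0.534 -0.252  0.047] [ 0.537 -0.26   0.026] [353.0, 172.7]
small ((255.50552368164062, 195.11936950683594), (25.11150550842285, 25.804317474365234), 122.9001693725586) [0.4603 0.0829 0.02  ]
mid ((314.61968994140625, 141.05868530273438), (29.11366844177246, 30.146665573120117), 110.2339859008789) [ 0.6548 -0.1295  0.02  ]
large ((246.96612548828125, 140.04234313964844), (32.593196868896484, 33.82325744628906), 93.99642944335938) [0.6605 0.1132 0.02  ]
stand [307.32432365 197.55405426] ((15.324323654174805, 12.554054260253906), (27.783428192138672, 27.290231704711914), 9.462322235107422) [ 0.45047383 -0.09806694  0.022     ]
```

View pics/crop.png

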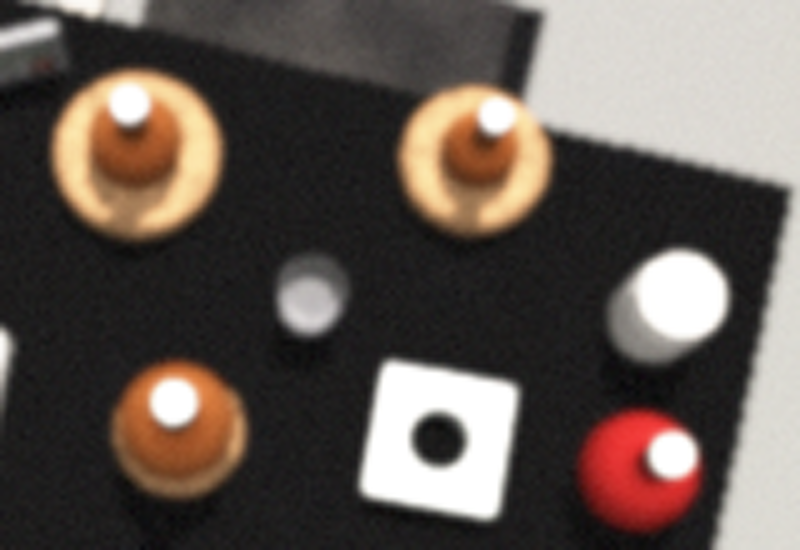

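```bash
cat >> h.py <<'E'
def to(*ps):
    s=telemetry.observe();Rt=rot(s['tool_rot']);print('t',round(s['clock'],2),'pos',np.round(s['position'],4),np.round(s['tool_rot'],3),'w',round(s['grip_width'],4),'F',np.round(s['force'],1))
    for p in ps: print(p,np.round(100*Rt.T@(np.array(p)-s['position']),2))
E
python3 -c "
from h import *
to((.44,-.25,.29),(.459,.084,.27))"
```

```text
t 1.7 pos [ 0.2661 -0.5655  0.2313] [-3.142 -0.     0.44 ] w 0.0856 F [-1.   0.3  0.5]
(0.44, -0.25, 0.29) [ 29.17 -21.15  -5.87]
(0.459, 0.084, 0.27) [ 45.11 -50.56  -3.87]
```

Request:
apply_moves(steps=[[1, -0.7, -2, 0], [4, -3, -4, 0], [7, -5, -5.9, 0], [10, -7.3, -5.9, 0], [13.5, -9.8, -5.9, 0], [17, -12.3, -5.9, 0], [20.5, -14.9, -5.9, 0], [24, -17.4, -5.9, 0], [27, -19.6, -5.9, 0], [29.2, -21.2, -5.9, 0]], claw=0.35, force=40)

```text
clock: 2.53
position: [0.4415, -0.2458, 0.2906]
tool_rot: [-3.142, -0.001, 0.442]
force: [0.6, -1.3, -0.3]
grip_width: 0.0554
```

```bash
python3 -c "
from h import *
to((.459,.084,.27))"
```

```text
t 2.53 pos [ 0.4415 -0.2458  0.2906] [-3.142e+00 -1.000e-03  4.420e-01] w 0.0554 F [ 0.6 -1.3 -0.3]
(0.459, 0.084, 0.27) [ 15.7  -29.06   2.08]
```

Request:
apply_moves(steps=[[1, -2, 0, 0], [3, -5.5, 0, 0], [5, -9.2, 0, 0], [7, -13, 0, 0], [9, -16.6, 0, 0], [11, -20.3, 0.5, 0], [13, -24, 1, 0], [14.8, -27.3, 1.5, 0], [15.7, -29, 2, 0], [15.7, -29, 2, 0]])

```text
clock: 3.37
position: [0.4582, 0.0844, 0.2697]
tool_rot: [-3.14, -0.0, 0.446]
force: [0.1, 0.8, -0.8]
grip_width: 0.0557
```

```bash
python3 -c "
from h import *
to((.459,.084,.27))
s=telemetry.observe();f=cams.grab_frame('wrist');save(f,'w1.png',k=1.5);print(f['T_tool_cam'],f['mtx'])
e,Rc=cam(f,s)
for p in ((.459,.084,.1525),(.459,.084,.026)):
  q=f['mtx']@(Rc.T@(np.array(p)-e));print(q[:2]/q[2])
print(cams.pinpoint('wrist','flask_large_mid')[:2],cams.pinpoint('wrist','ring_small_top')[:2])
"
```

```text
t 3.37 pos [0.4582 0.0844 0.2697] [-3.14  -0.     0.446] w 0.0557 F [ 0.1  0.8 -0.8]
(0.459, 0.084, 0.27) [ 0.06  0.07 -0.03]
[[ 1.67765529e-04 -9.57324042e-01 -2.89016696e-01  7.36560815e-02]
 [ 9.99999666e-01  3.91917021e-04 -7.17695956e-04 -1.48070038e-04]
 [ 8.00338156e-04 -2.89016479e-01  9.57323787e-01 -1.41339731e-01]
 [ 0.00000000e+00  0.00000000e+00  0.00000000e+00  1.00000000e+00]] [[290.94548888   0.         254.07540016]
 [  0.         290.94548888 194.39031088]
 [  0.           0.           1.        ]]
[255.43048189 189.24061693]
[255.2265392  163.56118418]
[{'uv': [250.4, 175.9], 'score': 0.65}, {'uv': [450.4, 287.1], 'score': 0.64}] [{'uv': [501.5, 97.6], 'score': 0.4}]
```

View pics/w1.png

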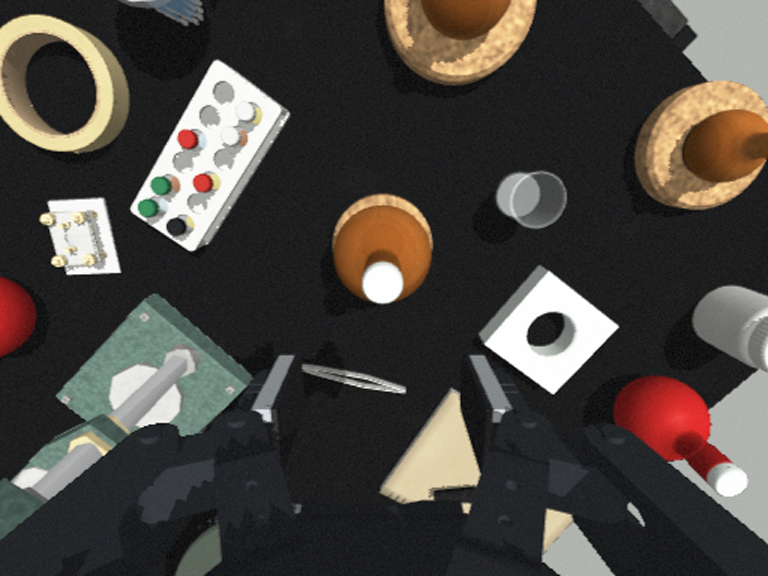

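The stopper appears at (382,282), where (383,284) was predicted, so I'm going down.

Request:
apply_moves(steps=[[0, 0.05, 1, 0], [0.05, 0.1, 3, 0], [0.05, 0.1, 5.5, 0], [0.05, 0.1, 8, 0], [0.05, 0.1, 10.5, 0], [0.05, 0.1, 12.5, 0], [0.05, 0.1, 14.3, 0], [0.05, 0.1, 15.5, 0], [0.05, 0.1, 15.8, 0], [0.05, 0.1, 15.8, 0]])

```text
clock: 4.35
position: [0.4591, 0.0783, 0.1115]
tool_rot: [-3.141, 0.002, 0.439]
force: [0.6, 0.7, 0.2]
grip_width: 0.0556
```

Request:
apply_moves(steps=[[0, 0, 0, 0], [0, 0, 0, 0], [0, 0, 0, 0], [0, 0, 0, 0], [0, 0, 0, 0], [0, 0, 0, 0], [0, 0, 0, 0], [0, 0, 0, 0], [0, 0, 0, 0], [0, 0, 0, 0]], claw=1, force=40)

```text
clock: 5.18
position: [0.4601, 0.0798, 0.1135]
tool_rot: [3.141, -0.002, 0.44]
force: [-3.2, 3.0, 14.4]
grip_width: 0.0255
```

```bash
python3 -c "
from h import *
to((.459,.084,.112),(.459,.084,.272),(.4505,-.098,.272),(.4505,-.098,.112))"
```

```text
t 5.18 pos [0.4601 0.0798 0.1135] [ 3.141e+00 -2.000e-03  4.400e-01] w 0.0255 F [-3.2  3.  14.4]
(0.459, 0.084, 0.112) [ 0.08 -0.43  0.15]
(0.459, 0.084, 0.272) [  0.12  -0.43 -15.85]
(0.4505, -0.098, 0.272) [ -8.4   15.68 -15.86]
(0.4505, -0.098, 0.112) [-8.44 15.68  0.14]
```

Request:
apply_moves(steps=[[0, 0, -0.5, 0], [0, 0, -1.5, 0], [0, 0, -3, 0], [0, 0, -5, 0], [0, 0, -7, 0], [0, 0, -9, 0], [0, 0, -10.5, 0], [0, 0, -11.5, 0], [0, 0, -12, 0], [0, 0, -12, 0]])

```text
clock: 6.02
position: [0.4598, 0.0791, 0.2333]
tool_rot: [3.141, -0.001, 0.439]
force: [-0.2, 0.3, -1.8]
grip_width: 0.0251
```

Request:
apply_moves(steps=[[-0.3, 0.6, 0, 0], [-1.1, 2.1, 0, 0], [-2.2, 4.1, 0, 0], [-3.3, 6.2, 0, 0], [-4.4, 8.2, 0, 0], [-5.6, 10.5, 0, 0], [-6.8, 12.7, 0, 0], [-7.8, 14.6, 0, 0], [-8.4, 15.7, 0, 0], [-8.4, 15.7, 0, 0]])

```text
clock: 6.85
position: [0.4493, -0.1018, 0.2312]
tool_rot: [-3.141, 0.002, 0.436]
force: [0.2, -0.1, -2.5]
grip_width: 0.0252
```

Request:
apply_moves(steps=[[0, 0, 0, 0], [0, 0, 0, 0], [0, 0, 0, 0], [0, 0, 0, 0], [0, 0, 1, 0], [0, 0, 2, 0], [0, 0, 3.5, 0], [0, 0, 5, 0], [0, 0, 6, 0], [0, 0, 6, 0]])

```text
clock: 7.68
position: [0.4492, -0.0983, 0.17]
tool_rot: [-3.139, 0.003, 0.44]
force: [0.1, 0.8, -1.4]
grip_width: 0.0252
```

```bash
python3 -c "
from h import *
to((.4505,-.098,.1135))
f=cams.grab_frame('wrist');g=cams.grab_frame('scene');t=cams.grab_frame('top')
a=cv2.resize(f['color'],None,fx=1,fy=1)[:,:,::-1]
b=cv2.resize(g['color'][120:225,220:360],(512,384))[:,:,::-1]
cv2.imwrite('pics/c1.png',cv2.resize(np.hstack([a,b]),(800,300)))
to((.4505,-.098,.1135))
"
```

```text
t 7.68 pos [ 0.4492 -0.0983  0.17  ] [-3.139e+00  3.000e-03  4.400e-01] w 0.0252 F [ 0.1  0.8 -1.4]
(0.4505, -0.098, 0.1135) [0.15 0.04 5.65]
t 7.83 pos [ 0.4505 -0.0986  0.1725] [ 3.142 -0.     0.44 ] w 0.0248 F [ 1.4 -0.3 -1.4]
(0.4505, -0.098, 0.1135) [ 0.02 -0.05  5.9 ]
```

View pics/c1.png

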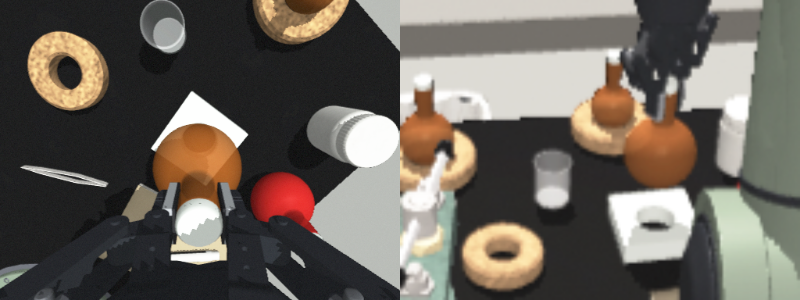

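Held upright over the stand, so I'm lowering and releasing.

Request:
apply_moves(steps=[[0, 0, 0.5, 0], [0, 0, 1.2, 0], [0, 0, 2.2, 0], [0, 0, 3.2, 0], [0, 0, 4.2, 0], [0, 0, 5, 0], [0, 0, 5.5, 0], [0, 0, 5.8, 0], [0, 0, 5.9, 0], [0, 0, 5.9, 0]])

```text
clock: 8.67
position: [0.4504, -0.0986, 0.1132]
tool_rot: [-3.141, 0.0, 0.44]
force: [-0.6, 1.0, -1.4]
grip_width: 0.0251
```

Request:
apply_moves(steps=[[0, 0, 0, 0], [0, 0, 0, 0], [0, 0, 0, 0], [0, 0, 0, 0], [0, 0, 0, 0], [0, 0, 0, 0], [0, 0, 0, 0], [0, 0, 0, 0], [0, 0, 0, 0], [0, 0, 0, 0]], claw=0.35)

```text
clock: 9.5
position: [0.4503, -0.0987, 0.1133]
tool_rot: [-3.142, 0.0, 0.44]
force: [0.0, -0.5, -0.1]
grip_width: 0.0554
```

Request:
apply_moves(steps=[[0, 0, -0.5, 0], [0, 0, -1.5, 0], [0, 0, -3, 0], [0, 0, -5, 0], [0, 0, -7, 0], [0, 0, -9.5, 0], [0, 0, -12, 0], [0, 0, -14, 0], [0, 0, -15, 0], [0, 0, -15, 0]])

```text
clock: 10.33
position: [0.4512, -0.0988, 0.2658]
tool_rot: [3.139, -0.003, 0.44]
force: [-0.1, -0.4, 0.2]
grip_width: 0.0558
```

```bash
python3 -c "
from h import *
s=telemetry.observe()
f=cams.grab_frame('wrist');e,Rc=cam(f,s)
for p in ((.4505,-.098,.1505),(.459,.084,.026),(.655,-.13,.12)):
  q=f['mtx']@(Rc.T@(np.array(p)-e));print(q[:2]/q[2])
save(f,'w2.png',k=1)
to((.655,-.13,.26))
"
```

```text
[253.0916652  191.02580869]
[123.70552777  97.71998943]
[389.30650097 -12.61217316]
t 10.38 pos [ 0.4506 -0.0987  0.2643] [ 3.14e+00 -2.00e-03  4.40e-01] w 0.0554 F [-1.2 -0.4 -0.6]
(0.655, -0.13, 0.26) [17.16 11.53  0.47]
```

View pics/w2.png

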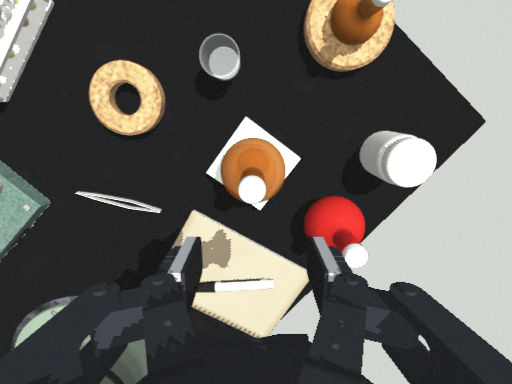

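The largest flask stands on the stand, its stopper at (252,189) as predicted. The freed smallest ring's bore is at about (127,97). Next is the smallest flask.

Request:
apply_moves(steps=[[0.7, 0.5, 0, 0], [2.5, 1.7, 0, 0], [4.8, 3.2, 0, 0], [7.1, 4.8, 0, 0], [9.4, 6.3, 0, 0], [11.7, 7.9, 0, 0], [14, 9.4, 0, 0], [16, 10.8, 0, 0], [17.1, 11.6, 0, 0], [17.1, 11.6, 0, 0]])

```text
clock: 11.22
position: [0.6564, -0.1309, 0.2605]
tool_rot: [-3.14, 0.002, 0.44]
force: [-0.2, 0.0, -0.6]
grip_width: 0.0557
```

```bash
python3 - <<'E'
from h import *
import time
f=cams.grab_frame('top')
hsv=cv2.cvtColor(f['color'],cv2.COLOR_RGB2HSV)
m=cv2.inRange(hsv,(8,60,120),(25,255,255));k=np.zeros_like(m);cv2.circle(k,(256,196),20,255,-1);m&=k
e=cv2.fitEllipse(cv2.convexHull(cv2.findNonZero(m)));print('ring outer top',e,atz(f,e[0],.02).round(4))
M=cv2.bitwise_not(m);n,l,st,ce=cv2.connectedComponentsWithStats(M);
for i in range(n):
    if 10<st[i,4]<400: print('bore',ce[i],st[i,4],atz(f,ce[i],.026).round(4))
s=telemetry.observe();f=cams.grab_frame('wrist');save(f,'w3.png');e,Rc=cam(f,s)
im=f['color'].astype(int);w=((im.min(2)>180)*255).astype(np.uint8);
n,l,st,ce=cv2.connectedComponentsWithStats(w)
for i in range(1,n):
    if st[i,4]>150: print('white',ce[i].round(1),st[i],atz(f,ce[i],.12,s).round(4))
q=f['mtx']@(Rc.T@(np.array((.655,-.13,.12))-e));print('pred',q[:2]/q[2])
to((.655,-.13,.0817))
E
```

```text
ring outer top ((255.24728393554688, 195.5143585205078), (26.692710876464844, 27.044780731201172), 95.33786010742188) [0.4589 0.0838 0.02  ]
bore [255.23943662 195.47887324] 71 [0.4582 0.0837 0.026 ]
white [405.4 139.1] [  150     0   362   362 60046] [ 0.7559 -0.2425  0.12  ]
white [ 8.  64.3] [  0  51  21  27 424] [0.6602 0.1154 0.12  ]
white [253.1 182.5] [243 173  24  22 320] [ 0.6549 -0.129   0.12  ]
white [146.9 190.7] [129 178  32  27 543] [ 0.6015 -0.0356  0.12  ]
white [156.3 259.8] [136 241  38  45 355] [ 0.5314 -0.0706  0.12  ]
white [299.6 292.1] [ 280  245   40   97 2101] [ 0.5619 -0.2307  0.12  ]
white [207.9 276. ] [198 262  22  35 374] [ 0.5368 -0.1292  0.12  ]
white [ 47.5 299.1] [ 22 293  50  14 324] [0.4307 0.0247 0.12  ]
white [379.5 365.5] [ 362  340   47   44 1231] [ 0.5108 -0.3687  0.12  ]
pred [254.03846376 182.8754995 ]
t 11.32 pos [ 0.6543 -0.1306  0.2613] [-3.14e+00  2.00e-03  4.40e-01] w 0.0556 F [-0.6 -0.5  0.7]
(0.655, -0.13, 0.0817) [1.200e-01 1.000e-02 1.796e+01]
```

View pics/w3.png

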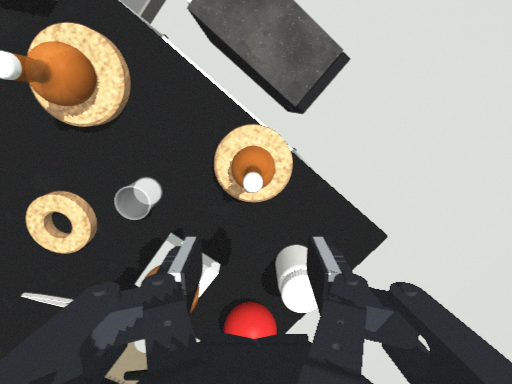

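Request:
apply_moves(steps=[[0.05, -0.05, 1, 0], [0.05, -0.1, 3, 0], [0.05, -0.1, 6, 0], [0.05, -0.1, 9, 0], [0.05, -0.1, 12, 0], [0.05, -0.1, 14.5, 0], [0.05, -0.1, 16.5, 0], [0.05, -0.1, 17.7, 0], [0.05, -0.1, 18, 0], [0.05, -0.1, 18, 0]])

```text
clock: 12.15
position: [0.654, -0.1296, 0.0829]
tool_rot: [-3.141, 0.001, 0.44]
force: [-0.9, -1.0, 0.7]
grip_width: 0.0551
```

Request:
apply_moves(steps=[[0, 0, 0, 0], [0, 0, 0, 0], [0, 0, 0, 0], [0, 0, 0, 0], [0, 0, 0, 0], [0, 0, 0, 0], [0, 0, 0, 0], [0, 0, 0, 0], [0, 0, 0, 0], [0, 0, 0, 0]], claw=1)

```text
clock: 12.98
position: [0.655, -0.1295, 0.0841]
tool_rot: [3.141, -0.001, 0.44]
force: [-0.6, 1.9, 6.8]
grip_width: 0.0191
```

Request:
apply_moves(steps=[[0, 0, -0.5, 0], [0, 0, -2, 0], [0, 0, -4, 0], [0, 0, -6, 0], [0, 0, -8, 0], [0, 0, -10, 0], [0, 0, -12, 0], [0, 0, -13.5, 0], [0, 0, -14, 0], [0, 0, -14, 0]])

```text
clock: 13.82
position: [0.6549, -0.1299, 0.2246]
tool_rot: [3.14, -0.002, 0.44]
force: [0.6, -0.2, -0.4]
grip_width: 0.0191
```

```bash
python3 -c "
from h import *
to((.4585,.0838,.222),(.4585,.0838,.085))
"
```

```text
t 13.82 pos [ 0.6549 -0.1299  0.2246] [ 3.14e+00 -2.00e-03  4.40e-01] w 0.0191 F [ 0.6 -0.2 -0.4]
(0.4585, 0.0838, 0.222) [ -8.68 -27.7    0.21]
(0.4585, 0.0838, 0.085) [ -8.7  -27.71  13.91]
```

Request:
apply_moves(steps=[[-0.3, -1, 0, 0], [-1.1, -3.5, 0, 0], [-2.2, -7, 0, 0], [-3.3, -10.5, 0, 0], [-4.4, -14, 0, 0], [-5.5, -17.5, 0, 0], [-6.6, -21, 0, 0], [-7.6, -24.3, 0, 0], [-8.4, -26.8, 0, 0], [-8.7, -27.7, 0, 0]])

```text
clock: 14.65
position: [0.4544, 0.0865, 0.2225]
tool_rot: [-3.141, 0.002, 0.443]
force: [1.0, 1.5, -0.7]
grip_width: 0.0191
```

Request:
apply_moves(steps=[[0, 0, 0, 0], [0, 0, 0, 0], [0, 0, 0, 0], [0, 0, 1, 0], [0, 0, 3, 0], [0, 0, 5, 0], [0, 0, 7, 0], [0, 0, 8.3, 0], [0, 0, 9, 0], [0, 0, 9, 0]])

```text
clock: 15.48
position: [0.4572, 0.0833, 0.1315]
tool_rot: [-3.141, 0.003, 0.439]
force: [-0.3, -0.5, 0.3]
grip_width: 0.0189
```

```bash
python3 -c "
from h import *
g=cams.grab_frame('scene');f=cams.grab_frame('wrist')
a=f['color'][:,:,::-1]
b=cv2.resize(g['color'][120:225,220:360],(512,384))[:,:,::-1]
cv2.imwrite('pics/c2.png',cv2.resize(np.hstack([a,b]),(800,300)))
to((.4585,.0838,.0875))
"
```

```text
t 15.58 pos [0.458  0.0837 0.1333] [-3.141  0.     0.439] w 0.0194 F [-0.6 -0.8  0.6]
(0.4585, 0.0838, 0.0875) [0.05 0.01 4.58]
```

View pics/c2.png

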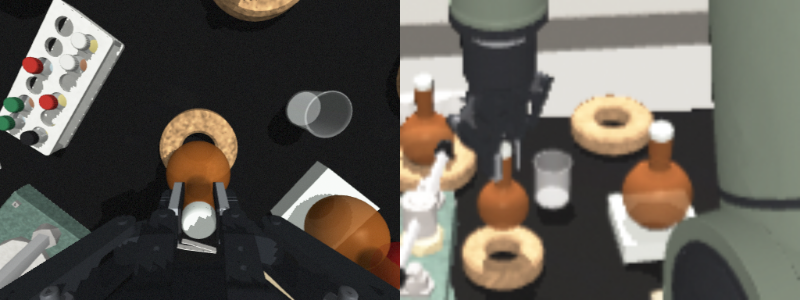

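The smallest flask hangs straight over its ring, so I'm lowering and releasing.

Request:
apply_moves(steps=[[0, 0, 0.5, 0], [0, 0, 1.2, 0], [0, 0, 2, 0], [0, 0, 2.8, 0], [0, 0, 3.5, 0], [0, 0, 4.1, 0], [0, 0, 4.4, 0], [0, 0, 4.5, 0], [0, 0, 4.5, 0], [0, 0, 4.5, 0]])

```text
clock: 16.42
position: [0.4581, 0.084, 0.0885]
tool_rot: [3.142, -0.001, 0.44]
force: [2.2, 0.7, 1.2]
grip_width: 0.0187
```

Request:
apply_moves(steps=[[0, 0, 0, 0], [0, 0, 0, 0], [0, 0, 0, 0], [0, 0, 0, 0], [0, 0, 0, 0], [0, 0, 0, 0], [0, 0, 0, 0], [0, 0, 0, 0], [0, 0, 0, 0], [0, 0, 0, 0]], claw=0.35)

```text
clock: 17.25
position: [0.4578, 0.0839, 0.0883]
tool_rot: [-3.142, 0.0, 0.44]
force: [-0.9, -0.5, 0.4]
grip_width: 0.0554
```

Request:
apply_moves(steps=[[0, 0, -0.5, 0], [0, 0, -2, 0], [0, 0, -4.5, 0], [0, 0, -7, 0], [0, 0, -9.5, 0], [0, 0, -12, 0], [0, 0, -14.5, 0], [0, 0, -16.5, 0], [0, 0, -17.3, 0], [0, 0, -17.3, 0]])

```text
clock: 18.08
position: [0.4585, 0.0841, 0.2631]
tool_rot: [3.141, -0.003, 0.44]
force: [0.6, 0.9, -0.3]
grip_width: 0.0558
```

```bash
python3 -c "
from h import *
s=telemetry.observe()
f=cams.grab_frame('wrist');e,Rc=cam(f,s)
for p in ((.4585,.0838,.1235),(.655,-.13,.026),(.6605,.1133,.133)):
  q=f['mtx']@(Rc.T@(np.array(p)-e));print(q[:2]/q[2])
save(f,'w4.png',k=1)
to((.6605,.1133,.262))
"
```

```text
[254.5570002  184.16617849]
[479.06751162  96.10250334]
[331.26989214 -56.92727979]
t 18.13 pos [0.458  0.0839 0.2616] [ 3.141e+00 -1.000e-03  4.400e-01] w 0.0556 F [ 0.2 -0.2 -0.8]
(0.6605, 0.1133, 0.262) [ 1.958e+01  5.960e+00 -1.000e-02]
```

View pics/w4.png

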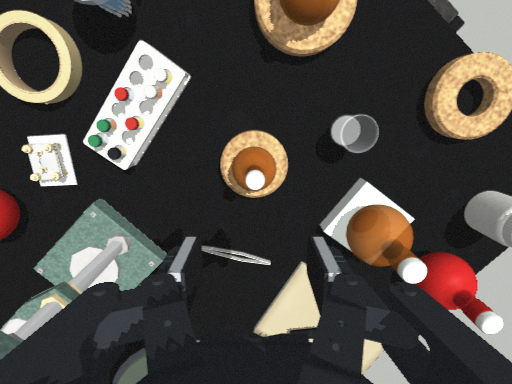

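The smallest flask is seated on its ring at (255,180). Now the middle flask, and I'll re-measure the freed middle ring.

Request:
apply_moves(steps=[[0.8, 0.2, 0, 0], [2.8, 0.9, 0, 0], [5.5, 1.7, 0, 0], [8.2, 2.5, 0, 0], [10.9, 3.3, 0, 0], [13.6, 4.1, 0, 0], [16.3, 5, 0, 0], [18.5, 5.7, 0, 0], [19.6, 6, 0, 0], [19.6, 6, 0, 0]])

```text
clock: 18.97
position: [0.6623, 0.1135, 0.2582]
tool_rot: [-3.141, 0.003, 0.44]
force: [0.9, -0.4, -0.4]
grip_width: 0.0556
```

```bash
python3 - <<'E'
from h import *
f=cams.grab_frame('top');hsv=cv2.cvtColor(f['color'],cv2.COLOR_RGB2HSV)
m=cv2.inRange(hsv,(8,60,120),(25,255,255));k=np.zeros_like(m);cv2.circle(k,(314,141),23,255,-1);m&=k
e=cv2.fitEllipse(cv2.convexHull(cv2.findNonZero(m)));print('ring outer top',e,atz(f,e[0],.02).round(4))
n,l,st,ce=cv2.connectedComponentsWithStats(cv2.bitwise_not(m))
for i in range(n):
    if 10<st[i,4]<400: print('bore',ce[i],st[i,4],atz(f,ce[i],.026).round(4))
s=telemetry.observe();f=cams.grab_frame('wrist');e,Rc=cam(f,s)
w=((f['color'].min(2)>180)*255).astype(np.uint8);n,l,st,ce=cv2.connectedComponentsWithStats(w)
for i in range(1,n):
    if st[i,4]>150 and abs(ce[i][0]-254)<40: print('white',ce[i].round(1),st[i],atz(f,ce[i],.132,s).round(4))
q=f['mtx']@(Rc.T@(np.array((.6605,.1133,.133))-e));print('pred',q[:2]/q[2])
to((.6605,.1133,.093))
E
```

```text
ring outer top ((320.4877014160156, 139.60894775390625), (16.761581420898438, 26.526187896728516), 165.7383575439453) [ 0.66   -0.1506  0.02  ]
bore [322.39166667 138.82916667] 240 [ 0.661  -0.1564  0.026 ]
white [269.6  26.2] [ 229    0   91   70 3171] [0.7894 0.1603 0.132 ]
white [254.  186.3] [243 175  23  24 429] [0.6612 0.114  0.132 ]
pred [254.41333814 187.52836413]
t 19.07 pos [0.6604 0.1132 0.2593] [-3.141e+00  3.000e-03  4.400e-01] w 0.0552 F [-0.3  0.  -0.5]
(0.6605, 0.1133, 0.093) [ 0.06  0.02 16.63]
```

Request:
apply_moves(steps=[[0, 0, 1, 0], [0.05, 0, 3, 0], [0.05, 0, 5.5, 0], [0.05, 0, 8.5, 0], [0.05, 0, 11, 0], [0.05, 0, 13.5, 0], [0.05, 0, 15.5, 0], [0.05, 0, 16.5, 0], [0.05, 0, 16.7, 0], [0.05, 0, 16.7, 0]])

```text
clock: 19.9
position: [0.6609, 0.1132, 0.0942]
tool_rot: [-3.141, 0.0, 0.44]
force: [-0.5, -0.4, 1.4]
grip_width: 0.0556
```

Request:
apply_moves(steps=[[0, 0, 0, 0], [0, 0, 0, 0], [0, 0, 0, 0], [0, 0, 0, 0], [0, 0, 0, 0], [0, 0, 0, 0], [0, 0, 0, 0], [0, 0, 0, 0], [0, 0, 0, 0], [0, 0, 0, 0]], claw=1)

```text
clock: 20.73
position: [0.6617, 0.1136, 0.0952]
tool_rot: [3.141, -0.001, 0.44]
force: [-0.1, 1.4, 7.6]
grip_width: 0.022
```

Request:
apply_moves(steps=[[0, 0, -0.5, 0], [0, 0, -2, 0], [0, 0, -4, 0], [0, 0, -6, 0], [0, 0, -8, 0], [0, 0, -10, 0], [0, 0, -12, 0], [0, 0, -13.5, 0], [0, 0, -14, 0], [0, 0, -14, 0]])

```text
clock: 21.57
position: [0.6616, 0.1132, 0.2356]
tool_rot: [3.141, -0.002, 0.44]
force: [0.0, -0.8, -0.8]
grip_width: 0.0222
```

```bash
python3 -c "
from h import *
to((.655,-.13,.233))
"
```

```text
t 21.57 pos [0.6616 0.1132 0.2356] [ 3.141e+00 -2.000e-03  4.400e-01] w 0.0222 F [ 0.  -0.8 -0.8]
(0.655, -0.13, 0.233) [-10.95  21.73   0.25]
```

Request:
apply_moves(steps=[[-0.4, 0.8, 0, 0], [-1.4, 2.8, 0, 0], [-2.8, 5.6, 0, 0], [-4.2, 8.4, 0, 0], [-5.7, 11.3, 0, 0], [-7.1, 14.1, 0, 0], [-8.5, 16.9, 0, 0], [-9.8, 19.4, 0, 0], [-10.7, 21.2, 0, 0], [-10.9, 21.7, 0, 0]])

```text
clock: 22.4
position: [0.6535, -0.135, 0.2326]
tool_rot: [3.141, 0.003, 0.435]
force: [0.2, 0.0, -0.3]
grip_width: 0.0225
```

Request:
apply_moves(steps=[[0, 0, 0, 0], [0, 0, 0, 0], [0, 0, 0, 0], [0, 0, 1, 0], [0, 0, 3, 0], [0, 0, 5, 0], [0, 0, 7, 0], [0, 0, 8.3, 0], [0, 0, 9, 0], [0, 0, 9, 0]])

```text
clock: 23.23
position: [0.6543, -0.1289, 0.1427]
tool_rot: [-3.14, 0.002, 0.441]
force: [-0.6, 1.2, -0.3]
grip_width: 0.0224
```

```bash
python3 -c "
from h import *
g=cams.grab_frame('scene');f=cams.grab_frame('wrist')
a=f['color'][:,:,::-1]
b=cv2.resize(g['color'][120:225,220:360],(512,384))[:,:,::-1]
cv2.imwrite('pics/c3.png',cv2.resize(np.hstack([a,b]),(800,300)))
to((.655,-.13,.0975))
"
```

```text
t 23.33 pos [ 0.6553 -0.1292  0.1448] [ 3.141e+00 -1.000e-03  4.400e-01] w 0.022 F [ 0.7 -0.7 -1.3]
(0.655, -0.13, 0.0975) [-0.06  0.05  4.73]
```

View pics/c3.png

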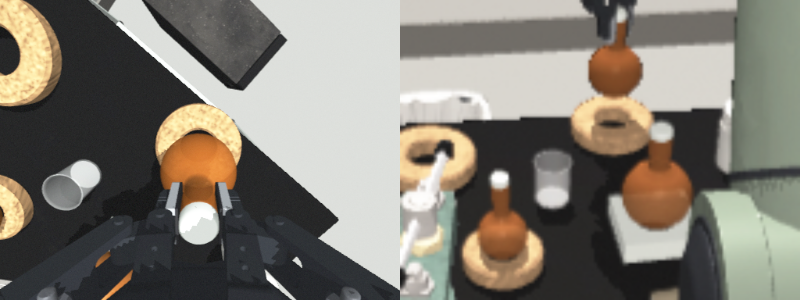

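The middle flask is centred over its ring, so I'm lowering and releasing.

Request:
apply_moves(steps=[[0, 0, 0.5, 0], [0, 0, 1.2, 0], [0, 0, 2, 0], [0, 0, 2.8, 0], [0, 0, 3.6, 0], [0, 0, 4.2, 0], [0, 0, 4.5, 0], [0, 0, 4.6, 0], [0, 0, 4.6, 0], [0, 0, 4.6, 0]])

```text
clock: 24.17
position: [0.6553, -0.129, 0.0985]
tool_rot: [-3.141, -0.001, 0.44]
force: [0.6, 1.5, 3.2]
grip_width: 0.0217
```

Request:
apply_moves(steps=[[0, 0, 0, 0], [0, 0, 0, 0], [0, 0, 0, 0], [0, 0, 0, 0], [0, 0, 0, 0], [0, 0, 0, 0], [0, 0, 0, 0], [0, 0, 0, 0], [0, 0, 0, 0], [0, 0, 0, 0]], claw=0.35)

```text
clock: 25.0
position: [0.6549, -0.1295, 0.0983]
tool_rot: [-3.142, -0.0, 0.44]
force: [-0.5, 0.2, -0.2]
grip_width: 0.056
```

Request:
apply_moves(steps=[[0, 0, -0.5, 0], [0, 0, -2, 0], [0, 0, -4.5, 0], [0, 0, -7, 0], [0, 0, -9.5, 0], [0, 0, -12, 0], [0, 0, -14.5, 0], [0, 0, -16.5, 0], [0, 0, -17, 0], [0, 0, -17, 0]])

```text
clock: 25.83
position: [0.6555, -0.1295, 0.2703]
tool_rot: [3.14, -0.002, 0.44]
force: [0.0, 0.2, 0.4]
grip_width: 0.0557
```

```bash
python3 -c "
from h import *
s=telemetry.observe()
f=cams.grab_frame('wrist');e,Rc=cam(f,s)
q=f['mtx']@(Rc.T@(np.array((.655,-.13,.135))-e));print(q[:2]/q[2])
w=((f['color'].min(2)>180)*255).astype(np.uint8);n,l,st,ce=cv2.connectedComponentsWithStats(w)
for i in range(1,n):
    if 150<st[i,4]<3000 and abs(ce[i][0]-254)<40: print('white',ce[i].round(1),st[i],atz(f,ce[i],.135,s).round(4))
to((.4505,-.098,.267))
"
```

```text
[254.4396845  185.79417859]
white [252.9 185. ] [242 174  23  23 419] [ 0.6551 -0.1283  0.135 ]
t 25.88 pos [ 0.655  -0.1295  0.2687] [ 3.141e+00 -1.000e-03  4.400e-01] w 0.0557 F [-0.2  0.5 -1.2]
(0.4505, -0.098, 0.267) [-17.16 -11.55   0.15]
```

The middle flask's stopper is where it should be. Back to the largest flask.

Request:
apply_moves(steps=[[-0.7, -0.5, 0, 0], [-2.5, -1.7, 0, 0], [-4.8, -3.2, 0, 0], [-7.1, -4.8, 0, 0], [-9.4, -6.3, 0, 0], [-11.7, -7.9, 0, 0], [-14, -9.4, 0, 0], [-16, -10.8, 0, 0], [-17.2, -11.6, 0, 0], [-17.2, -11.6, 0, 0]])

```text
clock: 26.72
position: [0.447, -0.0976, 0.2676]
tool_rot: [-3.141, 0.002, 0.44]
force: [0.9, 0.7, 0.7]
grip_width: 0.0556
```

```bash
python3 - <<'E'
from h import *
f=cams.grab_frame('top');hsv=cv2.cvtColor(f['color'],cv2.COLOR_RGB2HSV)
m=cv2.inRange(hsv,(8,60,120),(25,255,255));k=np.zeros_like(m);cv2.circle(k,(247,140),24,255,-1);m&=k
e=cv2.fitEllipse(cv2.convexHull(cv2.findNonZero(m)));print('ring outer top',e,atz(f,e[0],.02).round(4))
n,l,st,ce=cv2.connectedComponentsWithStats(cv2.bitwise_not(m))
for i in range(n):
    if 10<st[i,4]<400: print('bore',ce[i],st[i,4],atz(f,ce[i],.026).round(4))
s=telemetry.observe();f=cams.grab_frame('wrist')
w=((f['color'].min(2)>180)*255).astype(np.uint8);n,l,st,ce=cv2.connectedComponentsWithStats(w)
for i in range(1,n):
    if 150<st[i,4]<3000 and abs(ce[i][0]-254)<40: print('white',ce[i].round(1),st[i],atz(f,ce[i],.15,s).round(4))
to((.4505,-.098,.112))
E
```

```text
ring outer top ((246.89987182617188, 140.09202575683594), (32.76145935058594, 33.78923416137695), 93.00465393066406) [0.6603 0.1134 0.02  ]
bore [246.90322581 139.96774194] 124 [0.659  0.1131 0.026 ]
white [225.2  62.2] [212  45  30  32 604] [ 0.5363 -0.0301  0.15  ]
white [255.  144.6] [ 208  115   95   65 1271] [ 0.4862 -0.0807  0.15  ]
white [254.9 188.1] [241 173  29  35 673] [ 0.45   -0.0977  0.15  ]
t 26.82 pos [ 0.4496 -0.0978  0.2678] [-3.141e+00  1.000e-03  4.400e-01] w 0.0553 F [ 0.1 -0.1 -0.3]
(0.4505, -0.098, 0.112) [ 0.08  0.06 15.58]
```

Request:
apply_moves(steps=[[0, 0, 1, 0], [0, 0, 3, 0], [0, 0, 5.5, 0], [0, 0, 8, 0], [0, 0, 10.5, 0], [0, 0, 12.5, 0], [0, 0, 14.3, 0], [0, 0, 15.4, 0], [0, 0, 15.6, 0], [0, 0, 15.6, 0]])

```text
clock: 27.65
position: [0.4496, -0.0974, 0.111]
tool_rot: [-3.14, 0.002, 0.44]
force: [0.0, -0.5, 0.1]
grip_width: 0.0554
```

Request:
apply_moves(steps=[[0, 0, 0, 0], [0, 0, 0, 0], [0, 0, 0, 0], [0, 0, 0, 0], [0, 0, 0, 0], [0, 0, 0, 0], [0, 0, 0, 0], [0, 0, 0, 0], [0, 0, 0, 0], [0, 0, 0, 0]], claw=1)

```text
clock: 28.48
position: [0.4503, -0.0978, 0.1127]
tool_rot: [3.141, -0.001, 0.44]
force: [-0.4, 0.5, 7.6]
grip_width: 0.025
```

Request:
apply_moves(steps=[[0, 0, -0.5, 0], [0, 0, -2, 0], [0, 0, -4, 0], [0, 0, -6, 0], [0, 0, -8, 0], [0, 0, -10, 0], [0, 0, -12, 0], [0, 0, -13.5, 0], [0, 0, -14, 0], [0, 0, -14, 0]])

```text
clock: 29.32
position: [0.4502, -0.0979, 0.2532]
tool_rot: [3.14, -0.001, 0.44]
force: [-0.2, 0.4, -1.4]
grip_width: 0.025
```

```bash
python3 -c "
from h import *
to((.66,.1133,.252))
"
```

```text
t 29.32 pos [ 0.4502 -0.0979  0.2532] [ 3.14e+00 -1.00e-03  4.40e-01] w 0.025 F [-0.2  0.4 -1.4]
(0.66, 0.1133, 0.252) [ 27.97 -10.19   0.15]
```

Request:
apply_moves(steps=[[1, -0.4, 0, 0], [3.6, -1.3, 0, 0], [7.2, -2.6, 0, 0], [10.8, -3.9, 0, 0], [14.4, -5.2, 0, 0], [18, -6.6, 0, 0], [21.6, -7.9, 0, 0], [25, -9.1, 0, 0], [27.3, -9.9, 0, 0], [28, -10.2, 0, 0]])

```text
clock: 30.15
position: [0.661, 0.1183, 0.2496]
tool_rot: [-3.139, 0.002, 0.443]
force: [-1.1, 0.3, -1.4]
grip_width: 0.025
```

Request:
apply_moves(steps=[[0, 0, 0, 0], [0, 0, 0, 0], [0, 0, 0, 0], [0, 0, 1, 0], [0, 0, 3, 0], [0, 0, 5, 0], [0, 0, 7, 0], [0, 0, 8.3, 0], [0, 0, 9, 0], [0, 0, 9, 0]])

```text
clock: 30.98
position: [0.6591, 0.1132, 0.1609]
tool_rot: [-3.141, 0.002, 0.439]
force: [-0.1, 0.0, -1.6]
grip_width: 0.0249
```

```bash
python3 -c "
from h import *
g=cams.grab_frame('scene');f=cams.grab_frame('wrist')
a=f['color'][:,:,::-1]
b=cv2.resize(g['color'][110:215,190:330],(512,384))[:,:,::-1]
cv2.imwrite('pics/c4.png',cv2.resize(np.hstack([a,b]),(800,300)))
to((.66,.1133,.111))
"
```

```text
t 31.08 pos [0.6601 0.1137 0.1629] [ 3.142e+00 -1.000e-03  4.390e-01] w 0.0249 F [ 0.1  0.  -1.4]
(0.66, 0.1133, 0.111) [-0.03  0.03  5.19]
```

View pics/c4.png

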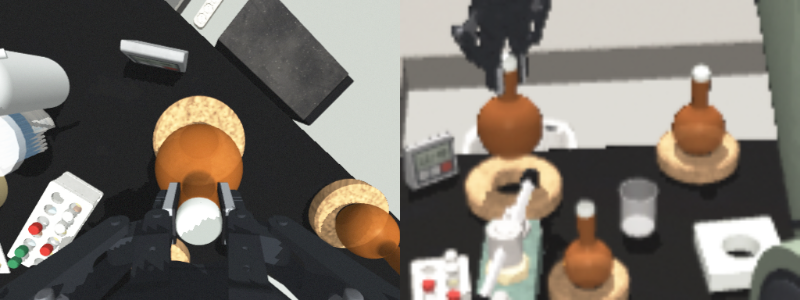

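The largest flask is centred over the largest ring. Lowering, releasing and withdrawing.

Request:
apply_moves(steps=[[0, 0, 0.5, 0], [0, 0, 1.3, 0], [0, 0, 2.2, 0], [0, 0, 3.1, 0], [0, 0, 4, 0], [0, 0, 4.6, 0], [0, 0, 5, 0], [0, 0, 5.1, 0], [0, 0, 5.1, 0], [0, 0, 5.1, 0]])

```text
clock: 31.92
position: [0.66, 0.1138, 0.1115]
tool_rot: [-3.142, -0.0, 0.44]
force: [-0.2, 0.0, -1.3]
grip_width: 0.0249
```

Request:
apply_moves(steps=[[0, 0, 0, 0], [0, 0, 0, 0], [0, 0, 0, 0], [0, 0, 0, 0], [0, 0, 0, 0], [0, 0, 0, 0], [0, 0, 0, 0], [0, 0, 0, 0], [0, 0, 0, 0], [0, 0, 0, 0]], claw=0.35)

```text
clock: 32.75
position: [0.6599, 0.1138, 0.1113]
tool_rot: [-3.142, -0.0, 0.44]
force: [0.2, 0.7, -0.2]
grip_width: 0.0559
```

Request:
apply_moves(steps=[[0, 0, -0.5, 0], [0, 0, -2, 0], [0, 0, -4.5, 0], [0, 0, -7, 0], [0, 0, -9.5, 0], [0, 0, -12, 0], [0, 0, -14.5, 0], [0, 0, -16.5, 0], [0, 0, -17, 0], [0, 0, -17, 0]])

```text
clock: 33.58
position: [0.6604, 0.1139, 0.2832]
tool_rot: [3.141, -0.003, 0.44]
force: [0.5, 0.8, -1.0]
grip_width: 0.0554
```

Request:
apply_moves(steps=[[-1, 1, 0, 0], [-3, 3, 0, 0], [-6, 5.5, 0, 0], [-9, 8, 0, 0], [-12, 10.5, 0, 0], [-15, 13, 0, 0], [-18, 15.5, 0, 0], [-20, 17, 0, 0], [-20, 17, 0, 0], [-20, 17, 0, 0]])

```text
clock: 34.42
position: [0.5499, -0.1272, 0.2804]
tool_rot: [-3.141, 0.001, 0.437]
force: [0.1, 1.0, 0.5]
grip_width: 0.0554
```

```bash
python3 -c "
from h import *
g=cams.grab_frame('scene');t=cams.grab_frame('top');s=telemetry.observe();f=cams.grab_frame('wrist')
save(f,'w5.png')
a=cv2.resize(t['color'][110:220,210:370],(558,384))[:,:,::-1]
b=cv2.resize(g['color'][110:215,190:330],(512,384))[:,:,::-1]
cv2.imwrite('pics/c5.png',cv2.resize(np.vstack([np.hstack([a,b]),cv2.resize(f['color'],(1070,802))[:,:,::-1]]),(540,600)))
def q(f,p,s=None):
    e,Rc=cam(f,s);x=f['mtx']@(Rc.T@(np.array(p)-e));return (x[:2]/x[2]).round(1)
for n,p in (('S',(.4587,.0838,.1235)),('M',(.655,-.13,.136)),('L',(.66,.1133,.1485))):
  print(n)
  for nm,F,S in (('top',t,None),('scene',g,None),('wrist',f,s)):
    w=((F['color'].min(2)>150)*255).astype(np.uint8);k,l,st,ce=cv2.connectedComponentsWithStats(w);u=q(F,p,S)
    d=[(np.hypot(*(c-u)),c.round(1),x[4]) for c,x in zip(ce,st) if 15<x[4]<900];print(nm,u,min(d,key=lambda z:z[0]) if d else None)
to()
"
```

```text
S
top [254.6 191.2] (np.float64(1.6219384257850986), array([256.2, 191.6]), np.int32(178))
scene [255.1 181. ] (np.float64(1.6155494421403491), array([254.5, 182.5]), np.int32(32))
wrist [ 37.6 174.3] (np.float64(5.439924031516563), array([ 41. , 170.1]), np.int32(354))
M
top [320.  130.6] (np.float64(0.5811261096355759), array([319.5, 130.9]), np.int32(59))
scene [295.2 133.2] (np.float64(1.9781817724870578), array([294.9, 135.2]), np.int32(32))
wrist [307.8  85.8] (np.float64(2.6538137735571468), array([305.2,  86.5]), np.int32(504))
L
top [245.1 128.5] (np.float64(0.4651948516482168), array([245.6, 128.4]), np.int32(80))
scene [227.3 142.3] (np.float64(33.902653793745735), array([242.1, 172.8]), np.int32(37))
wrist [ 36.6 -64. ] (np.float64(135.58642737008816), array([143.4,  19.6]), np.int32(507))
t 34.57 pos [ 0.5512 -0.1244  0.2807] [-3.141  0.     0.441] w 0.0557 F [-0.1 -0.1  0.4]
```

View pics/c5.png

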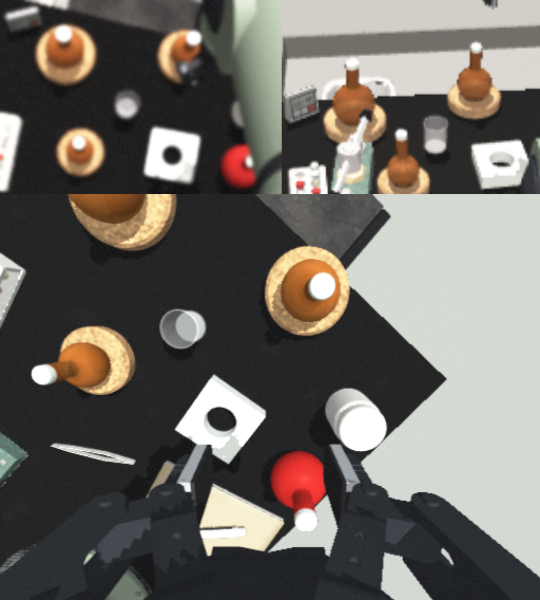

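All three stand upright in their own rings, the beaker and jar haven't moved, and the arm is clear.

```bash
python3 -c "
from h import *
workorder.job_done()"
```

```text
the job is handed in; nothing more can be done
```

The three flasks now stand on the cork rings of their own size, and I handed the job in at about 34.6 s of the 88 s allowed. I parked the largest flask on the square stand, moved the smallest and then the middle flask to their rings, and put the largest on its ring last.

- **Top and scene pictures:** all three flasks stand upright in their own rings, and the beaker and jar look unmoved. The middle and largest stoppers were within about 2 px of where a seated flask should show, wherever they could be measured.
- **Arm:** the gripper was open and clear, at a height of 0.28 m with no contact force.
- **Smallest flask:** in the wrist picture its stopper was about 5 px from the predicted spot, which may be a few millimetres or a slight lean. In the top and scene pictures it was within 2 px, but the top reading was a 178-pixel patch, too large to be just the stopper. I left it because that is well inside the tolerance.
- **Largest flask:** only the top picture gave a usable number. The scene and wrist searches didn't find its stopper (the wrist view had it out of frame), though the scene picture shows it seated.

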